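Seat the safety cover on a vegetable slicer by feel and lock it

ROBOT

A 7-joint arm with a two-finger parallel gripper is mounted at the origin on a cart in front of the work surface, level with it; the furniture and walls round the work are solid. World frame = base frame: x ahead of the robot, y to its left, z up, the work surface at z = 0. Lengths are in m, angles in rad, forces in N, time in s.
With the tool pointing down it reaches from about 0.4 to 0.875 m from the base axis. Payload 19.3 kg.
Tool frame: the origin (TCP) lies at the very end of the fingers, on their centre line; the grasp point (between the pads) lies 19 mm behind it; z points along the fingers, y is the line along which they close (so a half turn about z gives the same grasp; the last joint's range is limited). The gripper opens to 85 mm and grips with 20 to 120 N. Pads are 22 mm wide; open, the fingers measure 114 mm over their backs; the gripper's body (76 mm by 85 mm) begins 54 mm behind the grasp point. The pads swing forward as they close: fully open they stand 13 mm farther back than shut.
Start: joints at [-1.415, 0.521, -0.036, 1.599, 0.021, 1.021, -0.113], TCP at [0.14, 0.609, 0.231] pointing down, gripper open.
Joint ranges: [-2.91, 2.91], [-0.3, 2.13], [-1.5, 1.42], [0.17, 2.43], [-1.26, 4.41], [0.16, 1.93], [-2.52, 2.52]. Speed limits (rad/s): [1.89, 1.89, 2.39, 2.39, 3.01, 3.01, 3.01].

INTERFACE

Orientations are given as [roll, pitch, yaw] about the fixed x, y, z axes, in that order (R = Rz(yaw) Ry(pitch) Rx(roll)).
In Python, from workcell import bot gives the robot as it stands.
- The arm moves only by the tool servo_tool, never from a script. Its argument "plan" is a list of rows, each a list of 7 numbers: the finger opening in cm, from 0 to 8.54, then the shift along the tool's x, y, z in cm, then the turn, a rotation vector about the tool's x, y, z in degrees. In form: [[fingers, x, y, z, wx, wy, wz], ...]. A call has 1 to 10 rows; each row is the pose to reach, as a shift and turn from the pose commanded when the call began, along the tool's axes at that moment; what a row does not reach only later rows make up. A row lasts 1/10 s, in which the tool goes at most 50 mm and 8.59 degrees, less where a joint would pass 70% of its speed; a pose out of reach is approached as far as the arm can. A call with a gripper value outside its range is refused whole. The fingers move at their own pace and stop on an object; "force" is the grip in N (left out, the last holds). Time passes only in rows, so rows that repeat a pose let the fingers close. It gives the time, the measured TCP pose, the force, the opening and the grip force at its end, in the units of the state.
- bot.observe(): the state, without advancing time (a new reading comes with each control period).
- bot.grab_frame(name): name is "scene" or "top" or "wrist"; returns a dict with "frame" (400x640x3 uint8, blue, green, red), "mtx" (3x3 intrinsics, pixels), "R" (3x3) and "t" (3): a world point X has camera coordinates R X + t; the wrist camera has in their place "T_tool_cam" (4x4, takes a point from camera to tool coordinates, whose origin is the TCP and whose axes are the flange's). Camera axes: x right, y down, z forward; pixel columns grow to the right and rows downward; lengths in m; the calibration is good to about 2 mm. A picture is of the moment at which its call begins: read the wrist's pose just before it. There is no depth.
- bot.job_done(): hands the job in; it is judged then, once.
The state is a dict: "clock": time; "qpos": joint angles; "qd": joint speeds; "joint_efforts": joint torques, N m; "position": TCP position; "tool_rot": TCP orientation; "force": force on the tool from outside, world axes, zero at the start; "moment": the same for the moment, N m; "grip_width": finger opening in m; "finger_force": force on a finger pad.
Only numpy, scipy, OpenCV 4.12 (cv2) and the standard library are available. Lean on these libraries where they do the work, as an engineer would, in place of code of your own. Each camera call takes 0.05 s, during which the arm holds its last target. There are 200 camera calls.

TASK

The vegetable slicer has to be made safe for storing. Take its steel cover plate by the black grip from the chopping board, lay it on the slicing table and slide it along the bed under light finger pressure (never more than about 2 kg, or the table is bent) until both its holes drop over the two studs and it lies flat and fully home, then let go of it. Last, turn the clip on the slicer's left rail the full quarter turn, so that its tongue lies across the cover, and leave the bowl, the garlic and the peeler where they are.

Things in the scene. Friction and masses are not known exactly. Their poses are not given: they have to be found in the camera images.
- slicer: Low vegetable slicer (mandoline), fixed on suction feet: 320 long (x) x 150 wide (y), white side rails 22 wide with tops 27 above the worktop, loop handle at the near (-x) end. Origin on the worktop under the bed; x along the bed away from the loop, y to the left rail, z up. Between the rails an open well, x=-76 to +96, 98 wide, holds the slicing table; plates before and behind it top out at z=27.
- stud_zone (a point): Near end of the zone where the studs may stand, midway between them, at tip height (slicer x=-6, y=0, z=29). Two steel studs, 9 across, bevelled tips, stand on the table at y=+34 and -34. A carriage set by the thickness adjuster holds them locked, both at the same x, NOT measured: 0 to 32 mm beyond this point along the slicer's +x. A cover lying on the tips has its underside at this height.
- home_height (a point): Same point at the height of the table's top (slicer z=22): the underside of a cover that is fully home over the studs is at this height. The table is flat steel, 96 wide, sprung: with the studs it gives straight down, from about 2 to 3 N on, then 1.5 N per mm, for 5 mm to a hard stop; unloaded it comes back up.
- cover: Loose steel plate 120 (x) x 92 (y) x 5, 0.12 kg, on the chopping board. Origin: middle of its underside, z up. Black grip bar upright in the middle of its top, 14 thick (x) x 46 long (y), from 5 to 35 above the underside. Two through holes at x=0, y=+34 and -34, 11.8 wide along x, 14.5 along y; half a turn gives the same plate. Its x goes along the slicer's x; the well leaves 3 mm on each side.
- clip (a joint): Turn clip on the slicer's left rail, upright pivot. 0 = open, tongue along the rail towards the slicer's +x; 1.57 = locked, tongue across the bed towards -y, over the cover's edge. Turns clockwise seen from above, stops at both ends, little friction (0.03 N m), stays where left. It passes over a cover that is home and runs against one that is not.
- clip_grip (a point): On the clip's pivot axis, 41 above the worktop (slicer x=45, y=60). The clip's black finger bar, 10 thick x 36 long, along the tongue, stands from 32 to 58 above the worktop; its middle is 4 mm from the pivot towards the tongue's tip. The steel tongue below it is 11 wide, reaches 31 from the pivot, underside 28.5 above the worktop.
- board: Plastic chopping board, 210 (x) x 300 (y) x 10, does not move, lying on the glass hob, whose top is 7 above the worktop. Origin: middle of its underside.
- bowl: White bowl, 116 across, 58 high; origin: middle of its underside. Bystander.
- garlic: Garlic bulb, 50 across, 56 high; origin: middle of its underside. Bystander.
- peeler: Black vegetable peeler, 170x25x17; origin: middle of its underside. Bystander.

How it is judged:
On the way, in this order (a step that is already met when the one before it is completed fails the run):
1. the cover lies fully home over both studs and has been let go (z of cover in the frame of slicer between 0.0205 and 0.0235 m and x of cover in the frame of slicer between -0.01 and 0.03 m and y of cover in the frame of slicer between -0.005 and 0.005 m and angle between cover's own z axis and vertical below 0.03 rad and angle between the x axis of cover and the x axis of slicer, either way round below 0.08 rad and contact force between the fingers and cover below 0.3 N), for 0.3 s.
2. the clip is turned across the seated cover (z of cover in the frame of slicer between 0.0205 and 0.0235 m and x of cover in the frame of slicer between -0.01 and 0.03 m and y of cover in the frame of slicer between -0.005 and 0.005 m and angle between cover's own z axis and vertical below 0.03 rad and angle between the x axis of cover and the x axis of slicer, either way round below 0.08 rad and value of joint clip above 1.35 rad), for 0.2 s.
At the end, for the whole second after the job is handed in: The cover is at rest on the slicing table with both studs through its holes: underside 22 mm above the worktop within 1.5 mm, tilt under 0.03 rad, along the bed within 0.08 rad, its middle at x between -10 and +30 mm and y within 5 mm of the slicer's frame; the clip stands at more than 1.35 rad (all of step 2 and linear speed of cover below 0.01 m/s); the robot touches nothing.
It fails at once if the cover and the slicer are pressed together with more than 20 N (contact force between cover and slicer above 20 N).
It fails at once if the white bowl is moved more than 25 mm (distance of bowl from where it was at the start of the episode above 0.025 m).
It fails at once if the garlic is moved more than 25 mm (distance of garlic from where it was at the start of the episode above 0.025 m).
It fails at once if the peeler is moved more than 25 mm (distance of peeler from where it was at the start of the episode above 0.025 m).
It also fails if it takes over 67 s, if anything falls off the work surface, if the arm or the gripper's body presses on something with over 40 N, if the wrist force passes 120 N, or if a joint passes its speed limit or range.

## Working session

There is one attempt and no reset: what is moved stays moved. The work goes in short steps, Python scripts to look and compute and a tool call to move; the robot and the scene stay as the last step left them, time stands still between calls to the robot, and variables do not carry over. Pictures are saved under pics/ and viewed, at most 10 in all, crops included, and the job is handed in when it is done.

Besides the shell and the picture viewer there is one more tool, called after "Call:" by a JSON object that holds its "method" and its "body". servo_tool: Moves the arm, as the interface text tells. Its arguments: {"type":"object","properties":{"plan":{"type":"array","items":{"type":"array","items":{"type":"number"}}},"force":{"type":"number"}},"required":["plan"]}

```bash
ls; mkdir -p pics; python3 - <<'E'
from workcell import bot
import cv2,pickle
s=bot.observe();print(s)
d={}
for n in("scene","top"):
    d[n]=bot.grab_frame(n);cv2.imwrite(f"pics/{n}0.png",d[n]["frame"])
    print(n,d[n]["mtx"].tolist(),d[n]["R"].tolist(),d[n]["t"])
pickle.dump(d,open("f0.pkl","wb"))
E
```

```text
pics
{'clock': 0.0, 'qpos': array([-1.41523105,  0.52203945, -0.03635522,  1.59996709,  0.02123961,
        1.02109847, -0.11279197]), 'qd': array([ 0.00019491,  0.00018498,  0.00013294, -0.00110705,  0.00099531,
        0.00062983, -0.00015217]), 'joint_efforts': array([ 1.26791238e-03, -9.27117777e+01,  1.98010191e+00, -3.69937348e+01,
        1.78573496e-02,  8.04349518e-03,  3.06555626e-05]), 'position': array([0.13986557, 0.60882122, 0.23072423]), 'tool_rot': array([-3.14047090e+00,  9.91571955e-05,  2.91586958e+00]), 'force': array([0.03390099, 0.05666224, 0.24975407]), 'moment': array([ 0.0114411 , -0.04294749,  0.03247663]), 'finger_force': 0.0, 'grip_width': 0.08531951312403498}
scene [[412.849394670761, 0.0, 317.82555265514753], [0.0, 412.849394670761, 198.93687999153968], [0.0, 0.0, 1.0]] [[-0.8731052026382979, -0.48737812522727353, -0.012242065834016427], [-0.35213343687605, 0.6477920214495867, -0.6755498054030653], [0.3371785102283318, -0.585515209022111, -0.7372127184496997]] [0.45253343 0.32240709 0.774996  ]
top [[371.48176817765744, 0.0, 315.0233959994394], [0.0, 371.48176817765744, 190.14017767457239], [0.0, 0.0, 1.0]] [[0.015572818907909153, -0.9997068328044865, -0.01854011206232816], [-0.9974664533322929, -0.014245340820295356, -0.06969752321000874], [0.06941297996742071, 0.019578526730472997, -0.9973958690024272]] [-0.11617705  0.59568439  0.99130378]
```

View pics/top0.png

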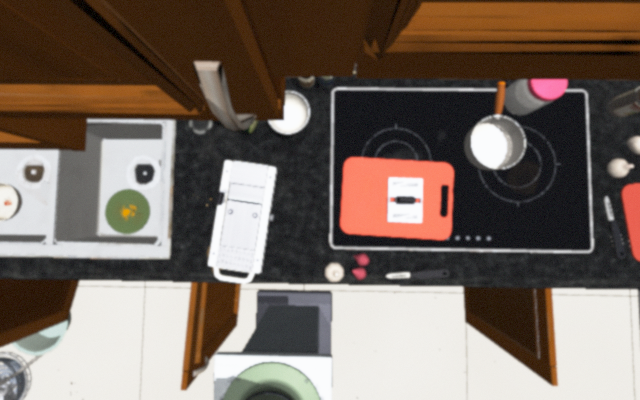

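View pics/scene0.png

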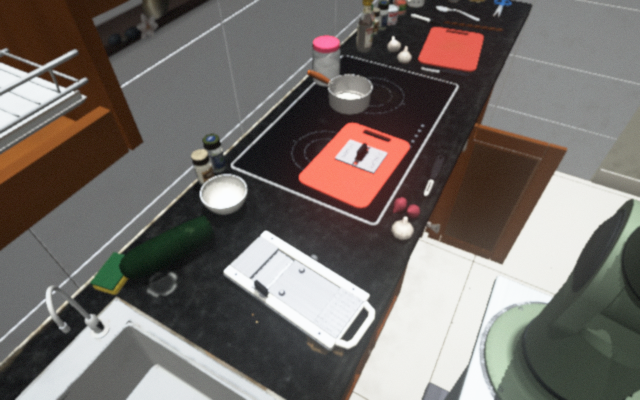

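The top view shows the slicer at about (243,220), slightly rotated, with the cover and its black grip at (405,200) and the clip at about (221,199). The bowl is at (289,113), the garlic at (334,271) and the peeler at (418,274). I'll enlarge the working area.

```bash
cat > h.py <<'E'
import numpy as np,cv2,pickle
from scipy.spatial.transform import Rotation as Ro
def ray(K,R,t,uv):  # world ray: centre, direction
    d=R.T@np.linalg.solve(K,[uv[0],uv[1],1.]); return -R.T@t,d
def onplane(f,uv,z):
    c,d=ray(f["mtx"],f["R"],f["t"],uv); return c+d*(z-c[2])/d[2]
def proj(f,X):
    p=f["mtx"]@(f["R"]@np.asarray(X)+f["t"]); return p[:2]/p[2]
def wrist(bot):
    s=bot.observe(); f=bot.grab_frame("wrist")
    T=np.eye(4);T[:3,:3]=Ro.from_euler("xyz",s["tool_rot"]).as_matrix();T[:3,3]=s["position"]
    W=np.linalg.inv(T@np.array(f["T_tool_cam"])); f["R"]=W[:3,:3];f["t"]=W[:3,3]; return s,f
E
python3 - <<'E'
from h import *
d=pickle.load(open("f0.pkl","rb"))
a=cv2.resize(d["top"]["frame"][150:290,200:460],None,fx=3,fy=3,interpolation=cv2.INTER_CUBIC);cv2.imwrite("pics/crop0.png",a)
t=d["top"]
for n,uv,z in [("slA",(225,160),.027),("slB",(276,165),.027),("studL",(229,211),.029),("studR",(256,214),.029),("clip",(221,199),.05),("cover",(405,200),.05),("bowl",(289,113),.05),("garlic",(334,271),.04),("peeler",(418,274),.01)]: print(n,onplane(t,uv,z).round(3))
E
```

```text
slA [0.676 0.14  0.027]
slB [ 0.664 -0.     0.027]
studL [0.537 0.124 0.029]
studR [0.53  0.05  0.029]
clip [0.568 0.141 0.05 ]
cover [ 0.573 -0.344  0.05 ]
bowl [ 0.802 -0.035  0.05 ]
garlic [ 0.384 -0.161  0.04 ]
peeler [ 0.376 -0.388  0.01 ]
```

View pics/crop0.png

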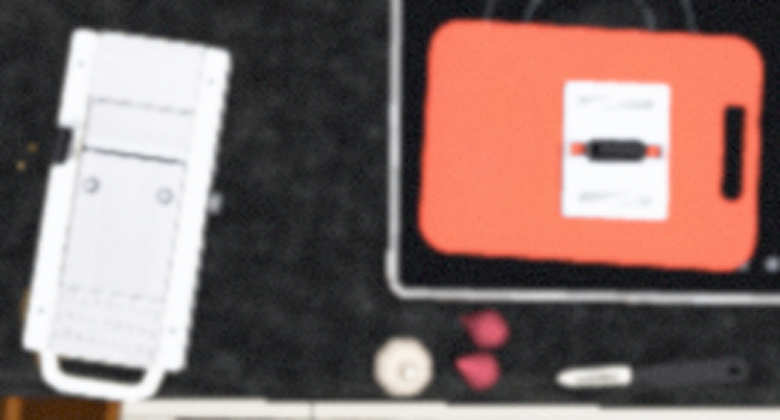

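```bash
python3 - <<'E'
from h import *
from workcell import bot
f=bot.grab_frame("wrist");print(np.round(f["T_tool_cam"],3).tolist(),f["mtx"][0])
t=pickle.load(open("f0.pkl","rb"))["top"]
P={n:onplane(t,(200+u/3,150+v/3),z)[:2] for n,u,v,z in [("sL",92,185,.029),("sR",165,196,.029),("FL",75,30,.027),("FR",230,48,.027),("NL",25,345,.027),("NR",185,370,.027),("clip",63,144,.045),("grip",617,150,.052),("c1",565,82,.022),("c2",669,85,.022),("c3",668,219,.022),("c4",563,216,.022)]}
for k,v in P.items(): print(k,v.round(3))
print(np.linalg.norm(P["sL"]-P["sR"]))
for a,b in (("NL","FL"),("NR","FR"),("c4","c1"),("c3","c2")): v=P[b]-P[a];print(a,b,np.arctan2(v[1],v[0]),np.linalg.norm(v))
# shift in tool axes to view pose
s=bot.observe();R=Ro.from_euler("xyz",s["tool_rot"]).as_matrix()
print(R.T@(np.array([.50,.08,.33])-s["position"]))
E
```

```text
[[-0.0, -0.96, -0.279, 0.071], [1.0, -0.0, -0.0, -0.0], [0.0, -0.279, 0.96, -0.144], [0.0, 0.0, 0.0, 1.0]] [346.11368551   0.         321.53593967]
sL [0.535 0.119]
sR [0.526 0.053]
FL [0.676 0.14 ]
FR [ 0.661 -0.002]
NL [0.392 0.175]
NR [0.372 0.031]
clip [0.571 0.142]
grip [ 0.573 -0.346]
c1 [ 0.635 -0.306]
c2 [ 0.633 -0.399]
c3 [ 0.513 -0.398]
c4 [ 0.514 -0.304]
0.06667960889333939
NL FL -0.12476836371671753 0.2862335639709555
NR FR -0.11556813705850942 0.29069413324435245
c4 c1 -0.012927802525026656 0.12075633091304509
c3 c2 -0.011964026035812732 0.12049922087362813
[-0.46937465 -0.43492187 -0.09873625]
```

Call:
{"method": "servo_tool", "body": {"plan": [[8.5,-49.2,-39.9,3.1,0,0,84.2],[8.5,-49.2,-39.9,3.1,0,0,84.2],[8.5,-49.2,-39.9,3.1,0,0,84.2],[8.5,-49.2,-39.9,3.1,0,0,84.2],[8.5,-49.2,-39.9,3.1,0,0,84.2],[8.5,-49.2,-39.9,3.1,0,0,84.2],[8.5,-49.2,-39.9,3.1,0,0,84.2],[8.5,-49.2,-39.9,3.1,0,0,84.2],[8.5,-49.2,-39.9,3.1,0,0,84.2],[8.5,-49.2,-39.9,3.1,0,0,84.2]]}}

```text
clock: 1.15
position: [0.4484, 0.214, 0.2069]
tool_rot: [3.141, -0.0, 1.44]
force: [1.5, 1.2, 0.0]
grip_width: 0.0849
finger_force: 0.0
```

Call:
{"method": "servo_tool", "body": {"plan": [[8.5,-8,8,0,0,0,0],[8.5,-8,8,0,0,0,0],[8.5,-8,8,0,0,0,0],[8.5,-8,8,0,0,0,0],[8.5,-8,8,0,0,0,0],[8.5,-8,8,0,0,0,0]]}}

```text
clock: 1.75
position: [0.5162, 0.1277, 0.2068]
tool_rot: [-3.141, -0.0, 1.448]
force: [-0.1, -0.1, -0.8]
grip_width: 0.0852
finger_force: 0.0
```

```bash
python3 - <<'E'
from h import *
from workcell import bot
s,f=wrist(bot);print(s["position"],s["tool_rot"],abs(s["qd"]).max(),s["qpos"])
pickle.dump((s,f),open("w1.pkl","wb"));cv2.imwrite("pics/w1.png",f["frame"])
print(proj(f,[.5305,.086,.029]),proj(f,[.571,.142,.045]))
E
```

```text
[0.51624374 0.12773764 0.20677151] [-3.14099074e+00 -3.40347507e-04  1.44811817e+00] 0.0033518996209429327 [-0.66769525  0.43483104  0.42205542  1.88780582 -0.22914571  0.86652109
 -0.25366879]
[341.34384492 219.26944811] [380.95053611 160.52306056]
```

View pics/w1.png

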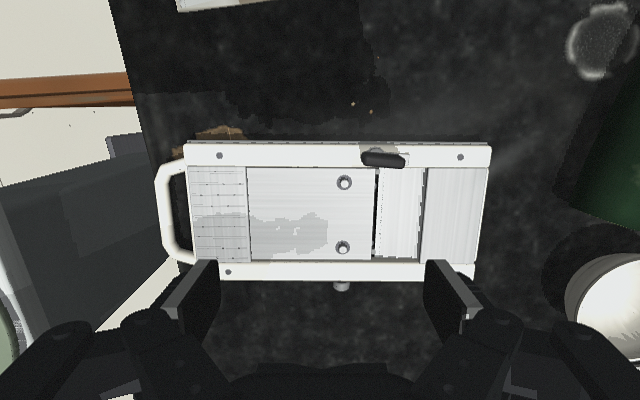

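The wrist view shows the slicer nearly square to the camera. The stud tips are at (344,182) and (343,247), the well edges at columns 247 and 423, the clip bar at (383,160) and the rail outer corners at (184,143), (491,144) and (474,280). Next I'll fit the slicer frame.

```bash
python3 - <<'E'
from h import *
from scipy.optimize import least_squares
s,f=pickle.load(open("w1.pkl","rb"))
g=cv2.cvtColor(f["frame"],cv2.COLOR_BGR2GRAY)
cv2.imwrite("pics/w1c.png",cv2.resize(g[130:290,170:500],None,fx=2.4,fy=2.4,interpolation=cv2.INTER_CUBIC))
n=lambda u,v,z:onplane(f,(u,v),z)[:2]
sl,sr=n(344,182,.029),n(343,247,.029);print("studs",sl,sr,np.linalg.norm(sl-sr))
TL,TR,BR=n(184,143,.027),n(491,144,.027),n(474,280,.027)
v=TR-TL;print("rail yaw",np.arctan2(v[1],v[0]),np.linalg.norm(v),"width",np.linalg.norm(BR-TR),BR)
a,b=n(247,167,.027),n(247,261,.027);c,d=n(423,167,.027),n(419,259,.027);print("well len",np.linalg.norm(c-a),np.linalg.norm(d-b))
yaw=np.arctan2((sl-sr)[1],(sl-sr)[0])-np.pi/2;print("yaw studs",yaw)
for y in(yaw,np.arctan2(v[1],v[0])):
    R=np.array([[np.cos(y),-np.sin(y)],[np.sin(y),np.cos(y)]])
    m=(sl+sr)/2
    L=lambda p:(R.T@(p-m)).round(4)
    print(y,{k:L(p).tolist() for k,p in dict(TL=TL,TR=TR,BR=BR,wa=a,wb=b,wc=c,wd=d,clipb=n(362,160,.058),clipe=n(406,160,.058)).items()})
E
```

```text
studs [0.53700713 0.12289556] [0.5290063  0.05654815] 0.06682807846947753
rail yaw -0.12627718210019978 0.2847217079618943 width 0.14046674370070342 [0.66041563 0.00200362]
well len 0.16633865613974644 0.17584753928434985
yaw studs -0.1200104127817454
-0.1200104127817454 {'TL': [-0.1487, 0.0704], 'TR': [0.136, 0.0686], 'BR': [0.137, -0.0718], 'wa': [-0.0918, 0.0477], 'wb': [-0.0979, -0.0495], 'wc': [0.0746, 0.0472], 'wd': [0.078, -0.0478], 'clipb': [0.0131, 0.0591], 'clipe': [0.0505, 0.0589]}
-0.12627718210019978 {'TL': [-0.1492, 0.0695], 'TR': [0.1355, 0.0695], 'BR': [0.1374, -0.071], 'wa': [-0.0921, 0.0472], 'wb': [-0.0976, -0.0501], 'wc': [0.0743, 0.0477], 'wd': [0.0783, -0.0473], 'clipb': [0.0127, 0.0591], 'clipe': [0.0501, 0.0593]}
```

View pics/w1c.png

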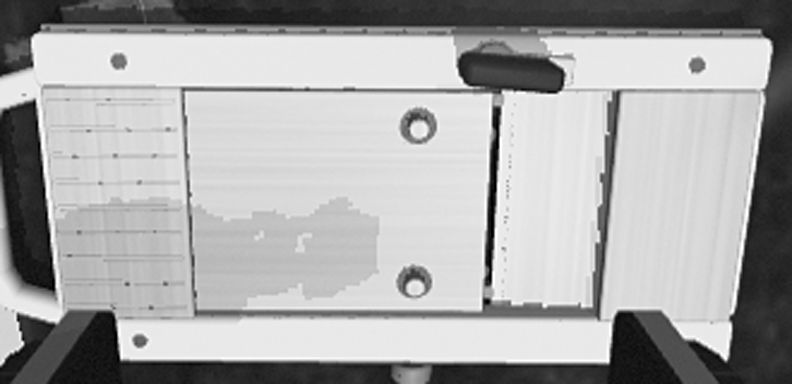

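Call:
{"method": "servo_tool", "body": {"plan": [[8.5,-46.9,11.6,2.7,0,0,-6.3],[8.5,-46.9,11.6,2.7,0,0,-6.3],[8.5,-46.9,11.6,2.7,0,0,-6.3],[8.5,-46.9,11.6,2.7,0,0,-6.3],[8.5,-46.9,11.6,2.7,0,0,-6.3],[8.5,-46.9,11.6,2.7,0,0,-6.3],[8.5,-46.9,11.6,2.7,0,0,-6.3],[8.5,-46.9,11.6,2.7,0,0,-6.3],[8.5,-46.9,11.6,2.7,0,0,-6.3],[8.5,-46.9,11.6,2.7,0,0,-6.3]]}}

```text
clock: 2.8
position: [0.5737, -0.3558, 0.1797]
tool_rot: [-3.141, 0.001, 1.556]
force: [-0.5, 0.9, -0.1]
grip_width: 0.0853
finger_force: 0.0
```

Call:
{"method": "servo_tool", "body": {"plan": [[8.5,-2.4,0.6,0,0,0,0],[8.5,-2.4,0.6,0,0,0,0],[8.5,-2.4,0.6,0,0,0,0],[8.5,-2.4,0.6,0,0,0,0]]}}

```text
clock: 3.2
position: [0.58, -0.3758, 0.1799]
tool_rot: [3.142, -0.001, 1.558]
force: [0.6, 0.7, 0.3]
grip_width: 0.0849
finger_force: 0.0
```

```bash
python3 - <<'E'
from h import *
from workcell import bot
s,f=wrist(bot);print(s["position"],s["tool_rot"],abs(s["qd"]).max(),s["qpos"],s["force"])
pickle.dump((s,f),open("w2.pkl","wb"));cv2.imwrite("pics/w2.png",f["frame"])
print(proj(f,[.574,-.352,.052]))
_,f1=pickle.load(open("w1.pkl","rb"))
a,b=onplane(f1,(345,182),.029),onplane(f1,(343.5,248.5),.029);v=a-b;print("M",(a+b)/2,np.linalg.norm(v),np.arctan2(v[1],v[0])-np.pi/2)
E
```

```text
[ 0.5799869 -0.3757616  0.1798569] [ 3.14154811e+00 -7.31643473e-04  1.55796912e+00] 0.003453191280878411 [ 0.25867621  0.71537097  0.38923537  1.46917506 -0.29794549  1.01601941
  0.70655695] [0.57289144 0.70442208 0.29431505]
[313.71248215 163.98220102]
M [0.53364198 0.08882134 0.029     ] 0.06845958534657182 -0.12621394417106813
```

View pics/w2.png

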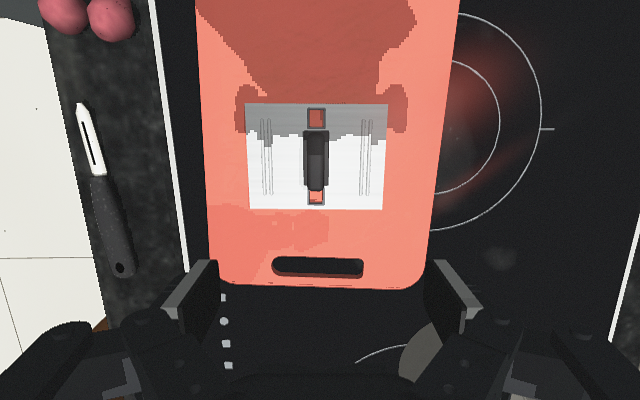

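The cover's corners are at (246,103), (388,103), (382,209) and (250,209), with the grip top around (316,158).

```bash
python3 - <<'E'
from h import *
s,f=pickle.load(open("w2.pkl","rb"))
C=np.array([onplane(f,p,.022) for p in [(246,103.5),(388,103.5),(382,209.5),(250,209.5)]])
print(C.round(4),C.mean(0)); 
for a,b in((0,1),(3,2),(0,3),(1,2)): v=C[b]-C[a];print(np.linalg.norm(v),np.arctan2(v[1],v[0]))
print("grip",onplane(f,(316,131),.052),onplane(f,(316.5,189),.052))
R=Ro.from_euler("xyz",s["tool_rot"]).as_matrix()
print("tool shift cm",100*R.T@(np.r_[C.mean(0)[:2],.028]-s["position"]))
E
```

```text
[[ 0.5175 -0.3053  0.022 ]
 [ 0.6365 -0.3069  0.022 ]
 [ 0.6348 -0.3999  0.022 ]
 [ 0.5143 -0.3983  0.022 ]] [ 0.57578557 -0.35257673  0.022     ]
0.11898256393643408 -0.013193576595168767
0.12046317551504229 -0.013390613791841078
0.09300274164889148 -1.605403738879003
0.09300655747832755 -1.5894818444946788
grip [ 0.57626278 -0.32638626  0.052     ] [ 0.57585494 -0.37240892  0.052     ]
tool shift cm [ 2.30179596 -0.45051407 15.18735773]
```

Call:
{"method": "servo_tool", "body": {"plan": [[8.5,2.4,-0.4,4,0,0,0],[8.5,2.4,-0.4,8,0,0,0],[8.5,2.4,-0.4,12,0,0,0],[8.5,2.4,-0.4,14.2,0,0,0],[4,2.4,-0.4,15.2,0,0,0],[0,2.4,-0.4,15.2,0,0,0],[0,2.4,-0.4,15.2,0,0,0],[0,2.4,-0.4,15.2,0,0,0],[0,2.4,-0.4,15.2,0,0,0],[0,2.4,-0.4,15.2,0,0,0]], "force": 40}}

```text
clock: 4.25
position: [0.5764, -0.3537, 0.0292]
tool_rot: [3.14, 0.001, 1.556]
force: [-1.3, 1.7, 8.5]
grip_width: 0.0133
finger_force: 39.9
```

Call:
{"method": "servo_tool", "body": {"plan": [[0,0,0,-1,0,0,0],[0,0,0,-3,0,0,0],[0,0,0,-6,0,0,0],[0,0,0,-9,0,0,0],[0,0,0,-10,0,0,0],[0,0,0,-10,0,0,0],[0,0,0,-10,0,0,0]]}}

```text
clock: 4.95
position: [0.5756, -0.3531, 0.1273]
tool_rot: [-3.141, -0.0, 1.556]
force: [-0.6, -0.2, -1.5]
grip_width: 0.0132
finger_force: 39.2
```

```bash
python3 - <<'E'
from h import *
from workcell import bot
s,f=wrist(bot);print(s["position"],s["tool_rot"],s["force"],s["moment"],s["grip_width"])
pickle.dump((s,f),open("w3.pkl","wb"));cv2.imwrite("pics/w3.png",f["frame"])
R=Ro.from_euler("xyz",s["tool_rot"]).as_matrix()
u=np.array([np.cos(-.125),np.sin(-.125)]);M=np.array([.5336,.0888]);T=M-u*.010
print(T,"shift",100*R.T@(np.r_[T,.09]-s["position"]))
E
```

```text
[ 0.57556597 -0.35309577  0.12727952] [-3.14113264e+00 -4.66457024e-04  1.55628169e+00] [-0.62357021 -0.17094699 -1.4823418 ] [0.00092324 0.02509494 0.00433145] 0.013179914873031636
[0.52367802 0.09004675] shift [44.23252932 -5.82970598  3.75126737]
```

View pics/w3.png

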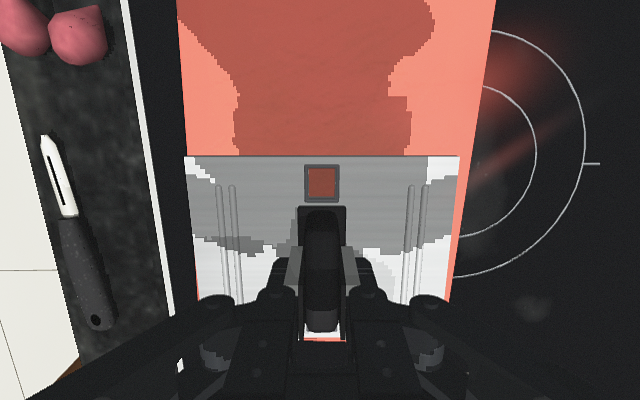

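The cover is held level. Its left edge corners are at (184,157) and (459,156), and the left hole is at about (322,183). Next I'll locate the hole in the tool frame.

```bash
python3 - <<'E'
from h import *
s,f=pickle.load(open("w3.pkl","rb"))
R=Ro.from_euler("xyz",s["tool_rot"]).as_matrix()
tc=lambda uv:1000*(R.T@(onplane(f,uv,s["position"][2]-.0075)-s["position"]))
for uv in[(184,157),(459,156),(322,183),(305,165),(339,165),(305,202),(339,202)]: print(uv,tc(uv).round(1))
E
```

```text
(184, 157) [ 47.5 -60.5   7.5]
(459, 156) [47.9 60.1  7.5]
(322, 183) [35.8  0.   7.5]
(305, 165) [43.9 -7.5  7.5]
(339, 165) [43.9  7.5  7.5]
(305, 202) [26.9 -7.7  7.5]
(339, 202) [26.9  7.8  7.5]
```

Call:
{"method": "servo_tool", "body": {"plan": [[0,44.1,-5.9,0,0,0,6.4],[0,44.1,-5.9,0,0,0,6.4],[0,44.1,-5.9,0,0,0,6.4],[0,44.1,-5.9,0,0,0,6.4],[0,44.1,-5.9,0,0,0,6.4],[0,44.1,-5.9,0,0,0,6.4],[0,44.1,-5.9,0,0,0,6.4],[0,44.1,-5.9,0,0,0,6.4],[0,44.1,-5.9,2,0,0,6.4],[0,44.1,-5.9,3.7,0,0,6.4]]}}

```text
clock: 6.0
position: [0.5217, 0.0953, 0.0891]
tool_rot: [-3.14, -0.002, 1.453]
force: [0.7, -0.6, -1.2]
grip_width: 0.0131
finger_force: 39.4
```

Call:
{"method": "servo_tool", "body": {"plan": [[0,0,0,0,0,0,0],[0,0,0,0,0,0,0],[0,0,0,0,0,0,0]]}}

```text
clock: 6.3
position: [0.5236, 0.087, 0.0913]
tool_rot: [3.141, 0.0, 1.442]
force: [-0.4, -0.9, -0.4]
grip_width: 0.0133
finger_force: 39.3
```

```bash
python3 - <<'E'
from h import *
from workcell import bot
s,f=wrist(bot);print(s["position"],s["tool_rot"],s["force"],s["moment"],s["grip_width"])
pickle.dump((s,f),open("w4.pkl","wb"));cv2.imwrite("pics/w4.png",f["frame"])
R=Ro.from_euler("xyz",s["tool_rot"]).as_matrix()
print("shift",100*R.T@(np.array([.5235,.0883,.0435])-s["position"]))
E
```

```text
[0.52364312 0.08701961 0.09134328] [3.14110429e+00 3.81317410e-04 1.44242708e+00] [-0.43001091 -0.93414411 -0.39546151] [ 0.01238783 -0.0059697  -0.02890286] 0.013343982068174758
shift [ 0.12697807 -0.03292202  4.7842646 ]
```

View pics/w4.png

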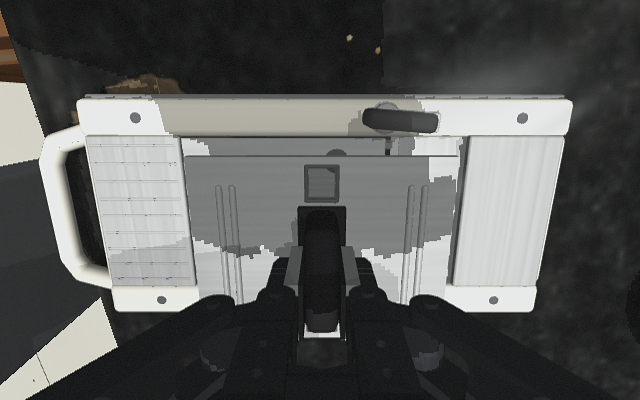

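The cover is above the slicer and parallel to it. The inner rail edges are at rows ~136.5 and ~286, and the cover's left edge is at row 156. I'll check the lateral alignment.

```bash
python3 - <<'E'
from h import *
s,f=pickle.load(open("w4.pkl","rb"))
R=Ro.from_euler("xyz",s["tool_rot"]).as_matrix()
tc=lambda uv,z:1000*(R.T@(onplane(f,uv,z)-s["position"]))
for uv in[(185,136.5),(460,136.5),(500,286.5),(140,286.5),(80,99),(571,98),(537,312),(115,313)]: print(uv,tc(uv,.027).round(1))
print("stud far edge",tc((337,150),.029),"cover",tc((322,155.5),s["position"][2]-.0075))
E
```

```text
(185, 136.5) [ 51.  -81.1  64.3]
(460, 136.5) [51.  82.1 64.4]
(500, 286.5) [-48.8 120.1  64.4]
(140, 286.5) [ -48.5 -122.3   64.3]
(80, 99) [  72.3 -139.1   64.2]
(571, 98) [ 72.8 143.6  64.4]
(537, 312) [-68.5 148.5  64.4]
(115, 313) [ -69.  -142.5   64.3]
stud far edge [43.26657764  9.0767716  62.33122821] cover [48.1141626   0.06364892  7.48168575]
```

Call:
{"method": "servo_tool", "body": {"plan": [[0,0,-0.2,2,0,0,0],[0,0,-0.2,3.5,0,0,0],[0,0,-0.2,4.2,0,0,0],[0,0,-0.2,4.5,0,0,0],[0,0,-0.2,4.7,0,0,0],[0,0,-0.2,4.7,0,0,0],[0,0,-0.2,4.7,0,0,0]]}}

```text
clock: 7.05
position: [0.5216, 0.0886, 0.0443]
tool_rot: [3.141, -0.0, 1.444]
force: [-0.1, -0.2, -0.9]
grip_width: 0.0128
finger_force: 39.4
```

Call:
{"method": "servo_tool", "body": {"plan": [[0,0,0,0.1,0,0,0],[0,0,0,0.2,0,0,0],[0,0,0,0.3,0,0,0],[0,0,0,0.3,0,0,0],[0,0,0,0.3,0,0,0]]}}

```text
clock: 7.55
position: [0.5213, 0.0887, 0.0409]
tool_rot: [3.142, -0.0, 1.445]
force: [-0.3, -0.1, 2.1]
grip_width: 0.0132
finger_force: 39.7
```

Call:
{"method": "servo_tool", "body": {"plan": [[0,0,0,0.1,0,0,0],[0,0,0.15,0.15,0,0,0],[0,0,0.3,0.15,0,0,0],[0,0,0.45,0.15,0,0,0],[0,0,0.6,0.15,0,0,0],[0,0,0.6,0.15,0,0,0]]}}

```text
clock: 8.15
position: [0.5275, 0.0878, 0.0394]
tool_rot: [3.141, 0.0, 1.444]
force: [-1.4, 0.0, 4.4]
grip_width: 0.0137
finger_force: 40.0
```

Call:
{"method": "servo_tool", "body": {"plan": [[0,0,0.1,0.05,0,0,0],[0,0,0.2,0.05,0,0,0],[0,0,0.3,0.05,0,0,0],[0,0,0.3,0.05,0,0,0]]}}

```text
clock: 8.55
position: [0.5309, 0.0874, 0.0389]
tool_rot: [3.14, 0.0, 1.444]
force: [3.1, 0.8, -0.6]
grip_width: 0.0133
finger_force: 39.4
```

Call:
{"method": "servo_tool", "body": {"plan": [[0,0,0.1,0,0,0,0],[0,0,0.15,0.1,0,0,0],[0,0,0.15,0.2,0,0,0],[0,0,0.15,0.3,0,0,0],[0,0,0.15,0.3,0,0,0]]}}

```text
clock: 9.05
position: [0.5315, 0.0873, 0.0357]
tool_rot: [-3.141, 0.0, 1.445]
force: [0.6, 0.1, -1.6]
grip_width: 0.0135
finger_force: 39.4
```

Call:
{"method": "servo_tool", "body": {"plan": [[0,0,0,0.1,0,0,0],[0,0,0,0.2,0,0,0],[0,0,0,0.25,0,0,0],[0,0,0,0.25,0,0,0]]}}

```text
clock: 9.45
position: [0.5317, 0.0873, 0.0334]
tool_rot: [-3.142, -0.0, 1.444]
force: [-1.1, 0.4, 2.7]
grip_width: 0.0133
finger_force: 39.9
```

Call:
{"method": "servo_tool", "body": {"plan": [[0,0,0,-0.05,0,0,0],[2.5,0,0,-0.05,0,0,0],[4,0,0,-0.05,0,0,0],[4,0,0,-0.05,0,0,0],[4,0,0,-0.05,0,0,0]]}}

```text
clock: 9.95
position: [0.5317, 0.0873, 0.0338]
tool_rot: [3.142, 0.0, 1.444]
force: [-0.1, -0.1, -0.3]
grip_width: 0.0399
finger_force: 0.0
```

Call:
{"method": "servo_tool", "body": {"plan": [[4,0,0,-2,0,0,0],[4,0,0,-5,0,0,0],[4,0,0,-9,0,0,0],[4,0,0,-13,0,0,0],[4,0,0,-15,0,0,0],[4,0,0,-15,0,0,0],[4,0,0,-15,0,0,0]]}}

```text
clock: 10.65
position: [0.5316, 0.0875, 0.1838]
tool_rot: [3.141, -0.0, 1.445]
force: [-0.1, 0.4, -0.4]
grip_width: 0.0398
finger_force: 0.0
```

```bash
python3 - <<'E'
from h import *
from workcell import bot
s,f=wrist(bot);print(s["position"],s["tool_rot"],s["force"],s["qpos"])
pickle.dump((s,f),open("w5.pkl","wb"));cv2.imwrite("pics/w5.png",f["frame"])
E
```

```text
[0.53159968 0.08753101 0.18377982] [ 3.14133032e+00 -4.13527398e-04  1.44475165e+00] [-0.0593744   0.41155092 -0.3595004 ] [-0.62962809  0.49092713  0.48996227  1.89518287 -0.30608523  0.8290277
 -0.10577063]
```

View pics/w5.png

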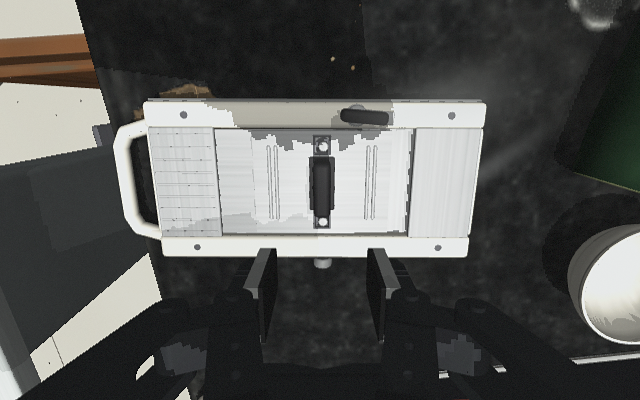

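Both studs show through the cover's holes, at (322,145) and (322,222), and the cover lies flat in the well. The clip bar spans (341–389, 116).

```bash
python3 - <<'E'
from h import *
s,f=pickle.load(open("w5.pkl","rb"))
R=Ro.from_euler("xyz",s["tool_rot"]).as_matrix()
u=np.array([np.cos(-.126),np.sin(-.126),0]);w=np.array([-u[1],u[0],0])
g=f["frame"][100:130,330:400].max(2);ys,xs=np.where(g<70);print(xs.min()+330,xs.max()+330,ys.min()+100,ys.max()+100)
a,b=onplane(f,(341.5,115.5),.056),onplane(f,(389,118),.056);print("len",np.linalg.norm(a-b),"ang",np.arctan2(*(b-a)[1::-1]))
p1=(a+b)/2-.004*u
sl,sr=onplane(f,(322,146),.029),onplane(f,(322,223),.029);M=(sl+sr)/2
print("M",M,np.linalg.norm(sl-sr)); rel=p1-M;print("pivot",p1,"rel M: x",rel@u,"y",rel@w)
print("shift at",100*R.T@(np.r_[p1[:2],.1]-s["position"]))
E
```

```text
330 388 109 129
len 0.03632124114992324 ang -0.1774208447503106
M [0.53193008 0.08706459 0.029     ] 0.06992933976749315
pivot [0.56821264 0.14330287 0.056     ] rel M: x 0.02892764290121935 y 0.06035196826938805
shift at [5.98974225 2.92893735 8.38122807]
```

Call:
{"method": "servo_tool", "body": {"plan": [[4,6,2.9,2,0,0,-90],[4,6,2.9,4,0,0,-90],[4,6,2.9,6,0,0,-90],[4,6,2.9,7,0,0,-90],[4,6,2.9,7,0,0,-90],[4,6,2.9,7,0,0,-90],[4,6,2.9,7,0,0,-90],[4,6,2.9,7,0,0,-90],[4,6,2.9,7,0,0,-90],[4,6,2.9,7,0,0,-90]]}}

```text
clock: 11.7
position: [0.5673, 0.1429, 0.1124]
tool_rot: [-3.141, -0.002, 2.951]
force: [-0.5, 0.1, -0.2]
grip_width: 0.0399
finger_force: 0.0
```

Call:
{"method": "servo_tool", "body": {"plan": [[4,0,0,0,0,0,-4.1],[4,0,0,0,0,0,-4.1],[4,0,0,0,0,0,-4.1]]}}

```text
clock: 12.0
position: [0.5676, 0.143, 0.113]
tool_rot: [-3.141, -0.001, 3.013]
force: [-0.5, 0.2, -0.4]
grip_width: 0.0401
finger_force: 0.0
```

```bash
python3 - <<'E'
from h import *
from workcell import bot
s,f=wrist(bot);print(s["position"],s["tool_rot"],s["force"],s["qpos"])
pickle.dump((s,f),open("w6.pkl","wb"));cv2.imwrite("pics/w6.png",f["frame"])
R=Ro.from_euler("xyz",s["tool_rot"]).as_matrix()
print("shift",100*R.T@(np.array([.5682,.1433,.037])-s["position"]),np.degrees(s["tool_rot"][2]-(np.pi-.126)))
E
```

```text
[0.56757303 0.14295335 0.11298384] [-3.14128066e+00 -1.43874136e-03  3.01314016e+00] [-0.54158759  0.19981996 -0.39738854] [-0.35359787  0.60874059  0.00832536  1.8053561  -0.00771908  0.7289491
  1.10134066]
shift [-0.06867171  0.04478125  7.59827897] -0.14051738789968557
```

Call:
{"method": "servo_tool", "body": {"plan": [[4,-0.1,0,3,0,0,0],[4,-0.1,0,5.5,0,0,0],[4,-0.1,0,7,0,0,0],[4,-0.1,0,7.5,0,0,0],[2.5,-0.1,0,7.5,0,0,0],[0,-0.1,0,7.5,0,0,0],[0,-0.1,0,7.5,0,0,0],[0,-0.1,0,7.5,0,0,0]], "force": 20}}

```text
clock: 12.85
position: [0.5695, 0.1437, 0.0398]
tool_rot: [3.14, 0.001, 3.016]
force: [-1.1, 3.1, 4.4]
grip_width: 0.0094
finger_force: 25.1
```

Call:
{"method": "servo_tool", "body": {"plan": [[0,0,0,-0.1,0,0,8],[0,0,0,-0.1,0,0,16],[0,0,0,-0.1,0,0,24],[0,0,0,-0.1,0,0,32],[0,0,0,-0.1,0,0,40],[0,0,0,-0.1,0,0,48],[0,0,0,-0.1,0,0,56]]}}

```text
clock: 13.55
position: [0.5686, 0.1428, 0.04]
tool_rot: [-3.141, -0.0, 2.033]
force: [-2.7, -2.1, -6.1]
grip_width: 0.0096
finger_force: 23.6
```

Call:
{"method": "servo_tool", "body": {"plan": [[0,0,0,0,0,0,8],[0,0,0,0,0,0,16],[0,0,0,0,0,0,24],[0,0,0,0,0,0,32],[0,0,0,0,0,0,34],[0,0,0,0,0,0,34],[0,0,0,0,0,0,34]]}}

```text
clock: 14.25
position: [0.5679, 0.1426, 0.0399]
tool_rot: [-3.139, 0.001, 1.445]
force: [-5.9, -2.8, -0.2]
grip_width: 0.0096
finger_force: 24.4
```

Fully turned with no stall. Now I'll release, rise and check.

Call:
{"method": "servo_tool", "body": {"plan": [[2,0,0,0,0,0,0],[4,0,0,0,0,0,0],[4,0,0,0,0,0,0],[4,0,0,-4,0,0,0],[4,0,0,-8,0,0,0],[4,-2,0,-13,0,0,0],[4,-5,0,-15,0,0,0],[4,-5,0,-15,0,0,0],[4,-5,0,-15,0,0,0],[4,-5,0,-15,0,0,0]]}}

```text
clock: 15.25
position: [0.5625, 0.0943, 0.1891]
tool_rot: [-3.141, 0.0, 1.446]
force: [0.2, 0.2, -0.1]
grip_width: 0.0398
finger_force: 0.0
```

```bash
python3 - <<'E'
from h import *
from workcell import bot
s,f=wrist(bot);print(s["position"],s["tool_rot"],s["force"],s["clock"])
cv2.imwrite("pics/w7.png",f["frame"])
E
```

```text
[0.56248129 0.09427072 0.18911726] [-3.14064866e+00  6.14108555e-06  1.44609416e+00] [ 0.22832015  0.23631354 -0.095055  ] 15.25
```

View pics/w7.png

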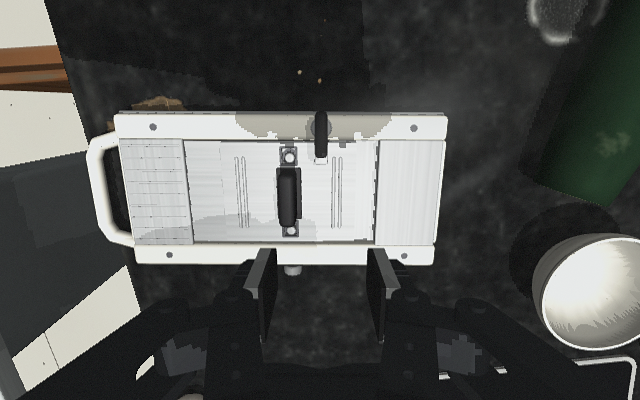

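The clip bar at (321,133) now lies square across the bed with its tongue over the cover. The studs show in both holes, at (290,157) and (290,231), and the robot is clear of everything.

```bash
python3 -c "
from workcell import bot
print(bot.job_done())"
```

```text
the job is handed in; nothing more can be done
None
```

The cover is seated over both studs and let go, the clip is turned the full quarter turn across it, and the job was handed in at about 15 s; no verdict came back.

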